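# Make up the water kit and the plate kit

## Robot

A 6-joint arm with a two-finger parallel gripper is mounted at the origin on a cart in front of the work surface, level with it; the furniture and walls round the work are solid. World frame = base frame: x ahead of the robot, y to its left, z up, the work surface at z = 0. Lengths are in m, angles in rad, forces in N, time in s.
With the tool pointing down it reaches from about 0.3 to 0.85 m from the base axis. Payload 5.4 kg.
Tool frame: the origin (TCP) lies at the centre of the arm's flange, where the gripper is bolted on; the fingertips stand 173 mm ahead of it and the grasp point (between the pads) lies 155 mm ahead of it (robot.grip_point_offset is the z of the grasp point in the tool frame, in m); z points along the fingers, x is the direction in which the jaws open and shut, and the axes are right-handed (so a half turn about z gives the same grasp; the last joint's range is limited). The gripper opens to 85 mm and grips with 20 to 120 N. Pads are 22 mm wide; open, the fingers measure 114 mm over their backs; the gripper's body (76 mm by 85 mm) begins 54 mm behind the grasp point. The pads swing forward as they close: fully open they stand 13 mm farther back than shut.
Start: joints at [-0.21, 0.158, 1.597, -0, 1.386, -0.21], TCP at [0.575, -0, 0.405] pointing down, gripper open.
Joint ranges: [-2.91, 2.91], [-0.94, 2.29], [0.18, 2.7], [-1.29, 4.43], [0.17, 2.64], [-3, 3]. Speed limits (rad/s): [2.57, 2.57, 3.14, 3.14, 3.14, 3.14].

## Interface

Orientations are given as a unit quaternion [x, y, z, w].
In Python, from workcell import robot gives the robot as it stands. The module is installed in compiled form; this text tells all that it offers.
- The arm moves only by the tool servo_tool, never from a script. Its arguments are lists of equal length, an entry for each row: "gripper": the opening, from 0 (shut) to 1 (fully open); "slide": the shift along the tool's x, y, z as a fraction of full scale, a list of three; "spin": the turn about the tool's z as a fraction of full scale. In form: {"gripper": [gripper, ...], "slide": [[tx, ty, tz], ...], "spin": [spin, ...]}. A call has exactly 10 rows; each row is the pose to reach, as a shift and turn from the pose commanded when the call began, along the tool's axes at that moment; what a row does not reach only later rows make up. Full scale, the value 1, is 0.5 m for a shift and 30 degrees for a turn. A row lasts 1/10 s, in which the tool goes at most 50 mm and 8.59 degrees, less where a joint would pass 70% of its speed; a pose out of reach is approached as far as the arm can. A call with a number of a shift or a turn outside -1 to 1 is refused whole. A call with a gripper value outside its range is refused whole. The fingers move at their own pace and stop on an object; "force" is the grip in N (left out, the last holds). Time passes only in rows, so rows that repeat a pose let the fingers close, or fill a call up. It gives the time, the measured TCP pose, the force and the opening at its end, in the units of the state.
- robot.read_state(): the state, without advancing time (a new reading comes with each control period).
- robot.capture(name): name is "scene" or "side" or "wrist"; returns (picture, depth): 420x560x3 uint8, red, green, blue; 420x560 float32, m along the optical axis (not along the pixel's ray), 0 where there is no reading.
- robot.calibration(name): a dict with "fx", "fy", "cx", "cy" (pixels), "R" (3x3) and "t" (3): a world point X has camera coordinates R X + t; the wrist camera has in their place "T_tool_cam" (4x4, takes a point from camera to tool coordinates, whose origin is the TCP and whose axes are the tool frame's). Camera axes: x right, y down, z forward; pixel columns grow to the right and rows downward; lengths in m; the calibration is good to about 2 mm. A picture is of the moment at which its call begins: read the wrist's pose just before it. calibration takes no time and is no camera call.
- robot.finish_job(): hands the job in, once; it reports no verdict.
Trained networks look in the newest picture that a camera, given by its name, has taken for a name from the list of things; names that differ only in an ending like _2 or _b are one class to them, and where a whole thing is asked for, a point or a joint stands for the part that bears it (a point fixed in the world has none). Each returns a list of dicts, best first, with "confidence" (0 to 1); they miss things now and then, are a little off and sometimes report something else, mostly with a low value. They report only what shows in the picture. A call takes as long as a camera call. They do not tell look-alikes from the thing itself.
- robot.trace(camera, query): "region" (420x560 bool, what is visible of it) and "xy" ([column, row] in pixels, amid what is visible of it).
The state is a dict: "time_s": time; "joint_positions": joint angles; "qvel": joint speeds; "joint_torque": joint torques, N m; "eef_pos": TCP position; "ee_rot": TCP orientation; "force": force on the tool from outside, world axes, zero at the start; "torque": the same for the moment, N m; "opening": opening from 0.0 (shut) to 1.0 (fully open).
Only numpy, scipy, OpenCV 4.12 (cv2) and the standard library are available. Lean on these libraries where they do the work, as an engineer would, in place of code of your own. Each camera call takes 0.05 s, during which the arm holds its last target. There are 200 camera calls.

## Task

Make up the two field kits from the stock on the bench. The blue tray gets the blue-capped tube in its white sleeve and the red-capped and white-capped vials in its two vial pockets (either way round); the yellow tray gets the stack of petri dishes in the wide pocket and the green vial with the blue cap in the small one. Everything stands upright, right down in its pocket; keep the dishes level all the way, and leave the orange-capped tube and the white dropper bottle standing where they are.

Things in the scene. Friction and masses are not known exactly. Their poses are not given: they have to be found in the camera images.
- tray_blue: blue kit tray, 100 x 200 mm (x, y), fixed, rim 22 mm high, 15 mm lips at the y ends, dark foam top at 20 mm. Origin: centre of underside, z up. Round pockets at x = 0, floors at z = 6 mm: y = -66, tube socket, 48 wide, white sleeve round it up to z = 44, 57 across; y = 4 and y = 64, vials, 44 wide. Fingers closing along x clear the neighbours. A tall tube in place can foul a gripper low at y = 4: tube last.
- tray_yellow: yellow kit tray, 100 x 200 mm (x, y), fixed, rim 22 mm high, 15 mm lips at the y ends, dark foam top at 20 mm. Origin: centre of underside, z up. Round pockets at x = 0, floors at z = 6 mm: y = -45, petri dishes, 78 wide; y = 60, vial, 44 wide. Fingers closing along x clear the neighbours.
- tube_blue_cap: 50 ml sample tube standing on its skirt, 31 mm in diameter at the body, cap 34 mm, 113 mm high (grip the sides below 99 mm). Origin: centre of its underside, z along its axis. Blue cap, pink contents. Goes into the blue tray's sleeved socket.
- tube_orange_cap: 50 ml sample tube standing on its skirt, 31 mm in diameter at the body, cap 34 mm, 113 mm high (grip the sides below 99 mm). Origin: centre of its underside, z along its axis. Orange cap, yellowish contents. Not part of either kit: stays where it stands.
- vial_red_cap: closed 20 ml vial, body 27 mm in diameter and 50 mm high (its uppermost 8 mm, the cap's top, cannot be gripped: grip the sides below 42 mm). Origin: centre of its underside, z along its axis; stands upright in the stock. Orange body, red cap. Goes into either vial pocket of the blue tray.
- vial_white_cap: closed 20 ml vial, body 27 mm in diameter and 50 mm high (its uppermost 8 mm, the cap's top, cannot be gripped: grip the sides below 42 mm). Origin: centre of its underside, z along its axis; stands upright in the stock. Red body, white cap. Goes into the other vial pocket of the blue tray.
- vial_green: closed 20 ml vial, body 27 mm in diameter and 50 mm high (its uppermost 8 mm, the cap's top, cannot be gripped: grip the sides below 42 mm). Origin: centre of its underside, z along its axis; stands upright in the stock. Green body, blue cap. Goes into the yellow tray's vial pocket.
- petri_stack: stack of clear petri dishes, one solid piece, 60 mm in diameter, 49 mm high; grip it round the rim, fingers on opposite sides. Origin: centre of its underside, z along its axis. Goes into the yellow tray's wide pocket, lid side up.
- dropper_bottle: small white dropper bottle with a pointed white nozzle, 28 mm in diameter, 70 mm high. Origin: centre of its underside. Not part of either kit: stays where it stands.
There are look-alikes about, which are no part of the job. Leave any brown look-alike of the petri_stack alone.

How it is judged:
By the outcome, as a careful person would: the job done as asked, in the order asked, and still so for the second after the job is handed in, with the robot touching nothing.
It also fails if it takes over 125 s, if anything falls off the work surface, if the arm or the gripper's body presses on something with over 40 N, if the wrist force passes 120 N, or if a joint passes its speed limit or range.

## Working session

There is one attempt and no reset: what is moved stays moved. The work goes in short steps, Python scripts to look and compute and a tool call to move; the robot and the scene stay as the last step left them, time stands still between calls to the robot, and variables do not carry over. Pictures are saved under pics/ and viewed, about 12 in all and at most 16, crops included, and the job is handed in when it is done.

Besides the shell and the picture viewer there is one more tool, called in YAML: its name, and indented under it one key for each argument. servo_tool: Moves the arm, as the interface text tells. Its arguments: {"type":"object","properties":{"gripper":{"type":"array","items":{"type":"number"}},"slide":{"type":"array","items":{"type":"array","items":{"type":"number","minimum":-1,"maximum":1}}},"spin":{"type":"array","items":{"type":"number","minimum":-1,"maximum":1}},"force":{"type":"number"}},"required":["gripper","slide","spin"]}

```bash
mkdir -p pics; ls; cat > h.py <<'E'
import numpy as np, cv2
from workcell import robot
from scipy.spatial.transform import Rotation as Rn
def cloud(name, dep, st=None):
    c=robot.calibration(name); v,u=np.mgrid[0:420,0:560]
    P=np.stack([(u-c['cx'])/c['fx']*dep,(v-c['cy'])/c['fy']*dep,dep],-1)
    if 'R' in c:
        W=(P-np.array(c['t']).ravel())@np.array(c['R'])
    else:
        T=np.array(c['T_tool_cam']); P=P@T[:3,:3].T+T[:3,3]
        W=P@Rn.from_quat(st['ee_rot']).as_matrix().T+np.array(st['eef_pos'])
    W[dep==0]=np.nan
    return W
def look(name):
    st=robot.read_state(); im,d=robot.capture(name)
    return im,d,cloud(name,d,st),st
def save(n,im): cv2.imwrite('pics/'+n+'.png',cv2.cvtColor(im,cv2.COLOR_RGB2BGR))
def traces(name,W,qs):
    for q in qs:
        for r in robot.trace(name,q)[:4]:
            if r['confidence']<.2: continue
            m=r['region']; p=W[m]; p=p[np.isfinite(p[:,0])]
            if len(p)==0: continue
            ph=p[p[:,2]>np.percentile(p[:,2],98)-.006]
            print(q,round(r['confidence'],2),np.round(r['xy']).astype(int),'n',m.sum(),'top c',np.round((ph.min(0)+ph.max(0))/2,3),'lo',np.round(np.percentile(p,3,axis=0),3),'hi',np.round(np.percentile(p,97,axis=0),3))
ALL=['tray_blue','tray_yellow','tube_blue_cap','tube_orange_cap','vial_red_cap','vial_white_cap','vial_green','petri_stack','dropper_bottle']
E
python3 - <<'E'
from h import *
for n in ['scene','side','wrist']:
    im,d,W,st=look(n); save(n+'0',im); print(n); traces(n,W,ALL)
print(robot.read_state())
E
```

```text
pics
scene
tray_blue 0.86 [392 263] n 3807 top c [ 0.489 -0.268  0.043] lo [ 0.442 -0.434  0.002] hi [ 0.561 -0.23   0.041]
tray_yellow 0.95 [161 174] n 2353 top c [0.483 0.329 0.024] lo [0.433 0.226 0.004] hi [0.532 0.432 0.025]
tray_yellow 0.28 [312 239] n 455 top c [ 0.452 -0.151  0.113] lo [ 0.437 -0.165  0.007] hi [ 0.464 -0.138  0.115]
tube_blue_cap 0.56 [318 200] n 422 top c [ 0.558 -0.11   0.113] lo [ 0.543 -0.124  0.007] hi [ 0.569 -0.097  0.115]
tube_orange_cap 0.59 [314 238] n 472 top c [ 0.452 -0.151  0.113] lo [ 0.437 -0.165  0.002] hi [ 0.473 -0.136  0.115]
tube_orange_cap 0.32 [277 231] n 620 top c [ 0.455 -0.055  0.05 ] lo [ 0.426 -0.083  0.006] hi [ 0.479 -0.031  0.052]
vial_red_cap 0.7 [210 197] n 139 top c [0.465 0.157 0.05 ] lo [0.453 0.144 0.005] hi [0.473 0.164 0.052]
vial_white_cap 0.44 [240 216] n 176 top c [0.449 0.044 0.051] lo [0.437 0.033 0.004] hi [0.458 0.054 0.053]
vial_green 0.57 [254 177] n 154 top c [0.575 0.093 0.05 ] lo [0.562 0.082 0.005] hi [0.581 0.103 0.053]
petri_stack 0.85 [351 201] n 593 top c [ 0.629 -0.177  0.051] lo [ 0.599 -0.206  0.007]
[... 2715 characters left out ...]
 0.067]
{'time_s': 1.5, 'joint_positions': array([-2.10114446e-01,  1.58376445e-01,  1.59699549e+00,  8.77080466e-06,
        1.38621815e+00, -2.10053671e-01]), 'qvel': array([ 0.00191851, -0.00116553, -0.00020953,  0.00110607, -0.00024767,
        0.00027224]), 'joint_torque': array([ 5.29342560e-04, -3.96002340e+01, -3.31696343e+01, -2.51808169e-04,
        5.31449932e-04, -3.74388051e-06]), 'eef_pos': array([ 5.74981526e-01, -2.43467292e-05,  4.04714651e-01]), 'ee_rot': array([ 1.00000000e+00, -3.11927782e-05,  2.15271420e-06, -3.94880104e-06]), 'force': array([ 1.24067975, -1.16125061,  0.10588162]), 'torque': array([-0.00993538, -0.02397529,  0.02252375]), 'opening': 1.0013435446789323}
```

View pics/scene0.png

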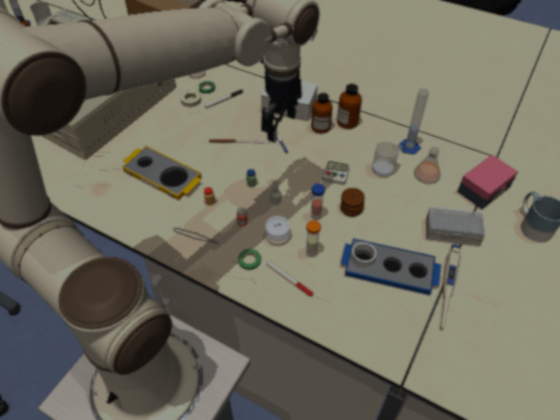

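View pics/wrist0.png

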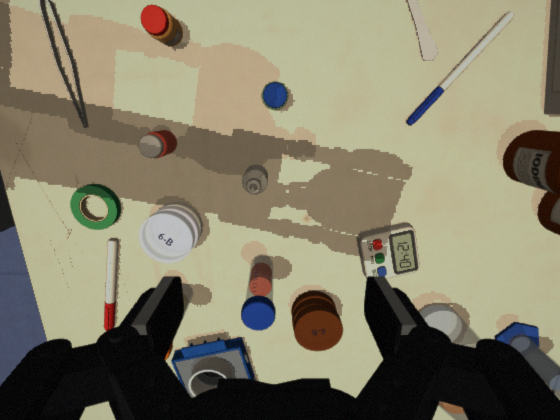

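View pics/side0.png

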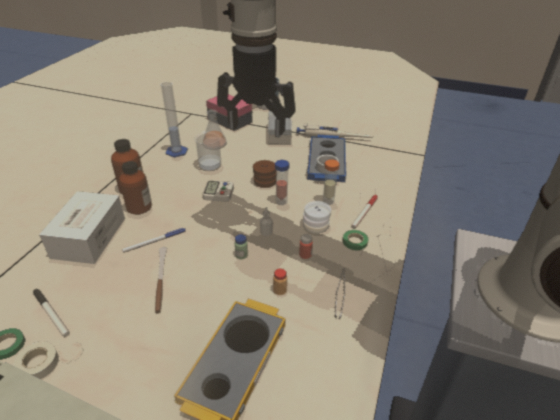

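The white petri stack is at scene (277,231), at about (0.455, -0.055). The brown look-alike is at (351,201), and I'll leave it alone. The blue-capped tube is at (318,200) and the orange-capped one at (314,238). The red-capped vial is at (210,197), the white-capped one at (240,216) and the green one at (252,177). The blue tray's sleeve is at its +y end, so the tray is turned about 180°. Next I'll fit both trays.

```bash
cat >> h.py <<'E'
def tray(name,W,q,pk):
    """pose of a tray from its foam/rim points, then pocket centres; pk: pocket y's"""
    for r in robot.trace(name,q)[:1]:
        m=cv2.dilate(r['region'].astype(np.uint8),np.ones((5,5)))>0
        p=W[m]; p=p[np.isfinite(p[:,0])]; p=p[(p[:,2]>.014)&(p[:,2]<.030)]
        (c,s,a)=cv2.minAreaRect((p[:,:2]*1000).astype(np.float32))
        print(name,q,round(r['confidence'],2),'c',np.round(c,1),'size',np.round(s,1),'ang',round(a,1),'z',np.round(np.percentile(p[:,2],[5,50,95]),3))
E
python3 - <<'E'
from h import *
for n in ['scene','side']:
    im,d,W,st=look(n)
    for q in ['tray_blue','tray_yellow']: tray(n,W,q,None)
    for nm,(x0,x1,y0,y1) in dict(b=(.42,.58,-.45,-.2),y=(.41,.55,.21,.45)).items():
        m=(W[...,0]>x0)&(W[...,0]<x1)&(W[...,1]>y0)&(W[...,1]<y1)
        p=W[m]; h=p[(p[:,2]>.035)&(p[:,2]<.048)]
        if nm=='b': print('sleeve top',len(h),np.round((h.min(0)+h.max(0))/2,3),np.round(np.ptp(h,axis=0),3))
        # top-down map of heights 
        g=np.zeros((130,130),np.uint8)
        pp=p[(p[:,2]>.015)&(p[:,2]<.03)]
        g[((pp[:,0]-x0)*500).astype(int),((pp[:,1]-y0)*500).astype(int)]=255
        cv2.imwrite(f'pics/map_{n}_{nm}.png',cv2.resize(g,None,fx=3,fy=3,interpolation=0))
im=[np.hstack([cv2.imread(f'pics/map_{n}_{k}.png') for k in 'by']) for n in ['scene','side']]
cv2.imwrite('pics/map.png',cv2.resize(np.vstack(im),(600,600)))
E
```

```text
scene tray_blue 0.76 c [ 503.8 -332.5] size [106. 230.] ang 14.2 z [0.016 0.02  0.024]
scene tray_yellow 0.77 c [482.9 330.8] size [232.9 106.4] ang 87.3 z [0.016 0.021 0.024]
sleeve top 181 [ 0.488 -0.269  0.042] [0.059 0.056 0.013]
side tray_blue 0.71 c [ 504.8 -340.2] size [101.3 248.4] ang 13.2 z [0.017 0.022 0.024]
side tray_yellow 0.67 c [569.6 102.5] size [25.4 12.4] ang 24.9 z [0.015 0.022 0.029]
sleeve top 116 [ 0.486 -0.269  0.041] [0.056 0.057 0.012]
```

View pics/map.png

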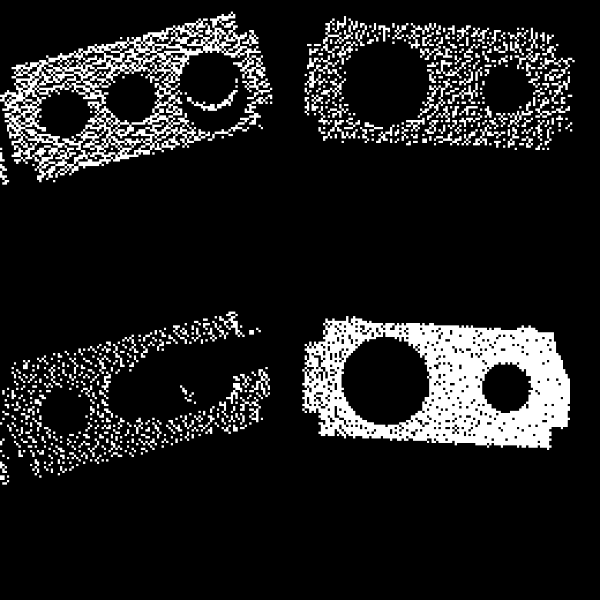

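The maps show both trays clearly. The blue tray has its sleeve at about (0.490,-0.268) and its vial pockets at about (0.505,-0.337) and (0.516,-0.395), turned roughly 12°. The yellow tray has its wide pocket at about (0.481,0.284) and its small one at (0.486,0.389), turned about -3°. I'll start with the green vial.

servo_tool:
  gripper: [1,1,1,1,1,1,1,1,1,1]
  slide:
    - [0,-0.186,0.15]
    - [0,-0.186,0.15]
    - [0,-0.186,0.15]
    - [0,-0.186,0.15]
    - [0,-0.186,0.15]
    - [0,-0.186,0.15]
    - [0,-0.186,0.15]
    - [0,-0.186,0.15]
    - [0,-0.186,0.15]
    - [0,-0.186,0.15]
  spin: [0,0,0,0,0,0,0,0,0,0]
  force: 40

```text
time_s: 2.8
eef_pos: [0.5751, 0.0927, 0.3299]
ee_rot: [1.0, -0.0, 0.0, 0.0]
force: [-0.2, -0.6, 1.1]
opening: 0.999
```

```bash
python3 - <<'E'
from h import *
im,d,W,st=look('wrist'); save('w1',im); print(st['eef_pos'],robot.grip_point_offset); traces('wrist',W,['vial_green','vial_red_cap','vial_white_cap','petri_stack','dropper_bottle'])
E
```

```text
[0.57505825 0.09271648 0.32992185] 0.1547
vial_green 0.82 [275 202] n 1014 top c [0.576 0.095 0.049] lo [0.565 0.086 0.008] hi [0.588 0.108 0.051]
vial_red_cap 0.97 [142 131] n 1513 top c [0.468 0.158 0.048] lo [0.459 0.146 0.004] hi [0.481 0.17  0.051]
vial_white_cap 0.64 [142 253] n 1329 top c [0.451 0.046 0.048] lo [0.442 0.038 0.004] hi [0.464 0.059 0.051]
petri_stack 0.74 [180 342] n 897 top c [0.502 0.005 0.117] lo [ 0.472 -0.069  0.005] hi [ 0.487 -0.035  0.05 ]
dropper_bottle 0.78 [253 289] n 1172 top c [0.554 0.007 0.067] lo [0.543 0.001 0.002] hi [0.567 0.02  0.066]
```

View pics/w1.png

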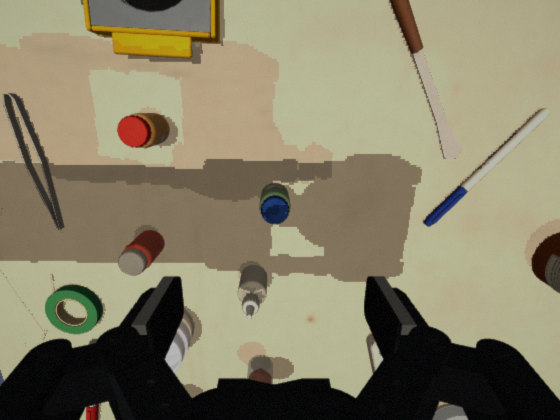

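The green vial with the blue cap is at pixel (275,205), directly ahead of the tool, with nothing near it. I'll go down and grip.

servo_tool:
  gripper: [1,1,1,1,1,0,0,0,0,0]
  slide:
    - [0,-0.002,0.1]
    - [0,-0.002,0.2]
    - [0,-0.002,0.25]
    - [0,-0.002,0.282]
    - [0,-0.002,0.282]
    - [0,-0.002,0.282]
    - [0,-0.002,0.282]
    - [0,-0.002,0.282]
    - [0,-0.002,0.282]
    - [0,-0.002,0.282]
  spin: [0,0,0,0,0,0,0,0,0,0]

```text
time_s: 4.1
eef_pos: [0.5756, 0.094, 0.19]
ee_rot: [1.0, 0.0, 0.001, 0.0]
force: [-1.3, -0.5, 5.2]
opening: 0.3
```

servo_tool:
  gripper: [0,0,0,0,0,0,0,0,0,0]
  slide:
    - [0,0,-0.08]
    - [-0.02,-0.06,-0.16]
    - [-0.045,-0.15,-0.2]
    - [-0.07,-0.24,-0.2]
    - [-0.1,-0.33,-0.2]
    - [-0.125,-0.42,-0.2]
    - [-0.155,-0.5,-0.2]
    - [-0.179,-0.59,-0.2]
    - [-0.179,-0.59,-0.2]
    - [-0.179,-0.59,-0.2]
  spin: [0,0,0,0,0,0,0,0,0,0]

```text
time_s: 5.1
eef_pos: [0.4849, 0.3898, 0.2885]
ee_rot: [1.0, 0.001, -0.0, 0.0]
force: [-0.8, 0.1, -0.4]
opening: 0.299
```

```bash
cat >> h.py <<'E'
def pockets(W,guess,r,zt=(.014,.026),half=None):
    """hole centre: fit circle radius r to inner edge of foam-top points around guess"""
    from scipy.optimize import minimize
    p=W.reshape(-1,3); p=p[np.isfinite(p[:,0])]
    p=p[(p[:,2]>zt[0])&(p[:,2]<zt[1])]
    p=p[np.hypot(*(p[:,:2]-guess).T)<r+.02][:,:2]
    best=None
    for dx in np.arange(-.012,.0121,.001):
        for dy in np.arange(-.012,.0121,.001):
            c=np.array(guess)+[dx,dy]; dd=np.hypot(*(p-c).T)
            s=(dd<r).sum()*2-((dd>=r)&(dd<r+.004)).sum()*1.0
            if best is None or s<best[0]: best=(s,c)
    return np.round(best[1],3),len(p)
E
python3 - <<'E'
from h import *
im,d,W,st=look('wrist'); save('w2',im); print(st['eef_pos'],st['opening'])
print('small',pockets(W,[.486,.389],.022),'wide',pockets(W,[.481,.284],.039))
im,d,W,st=look('scene');print('scene: small',pockets(W,[.486,.389],.022),'wide',pockets(W,[.481,.284],.039))
im,d,W,st=look('side'); print('side: small',pockets(W,[.486,.389],.022),'wide',pockets(W,[.481,.284],.039)); traces('side',W,['vial_green'])
E
```

```text
[0.48490042 0.3897665  0.28854322] 0.2992638564225226
small (array([0.489, 0.39 ]), 5357) wide (array([0.483, 0.286]), 1796)
scene: small (array([0.489, 0.387]), 383) wide (array([0.482, 0.284]), 601)
side: small (array([0.486, 0.389]), 1647) wide (array([0.481, 0.284]), 1056)
vial_green 0.57 [210 350] n 467 top c [0.483 0.392 0.164] lo [0.472 0.359 0.022] hi [0.507 0.402 0.151]
```

View pics/w2.png

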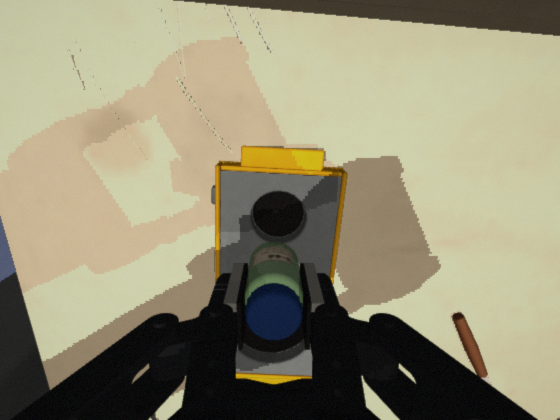

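The vial hangs upright over the small pocket (pixel 278,213 in view, offset by parallax). I'll lower it and release.

servo_tool:
  gripper: [0,0,0,0,0,0,0.65,0.65,0.65,0.65]
  slide:
    - [0.004,0,0.05]
    - [0.004,0,0.1]
    - [0.004,0,0.14]
    - [0.004,0,0.165]
    - [0.004,0,0.186]
    - [0.004,0,0.186]
    - [0.004,0,0.186]
    - [0.004,0,0.186]
    - [0.004,0,0.15]
    - [0.004,0,0.05]
  spin: [0,0,0,0,0,0,0,0,0,0]

```text
time_s: 6.3
eef_pos: [0.4854, 0.3877, 0.2592]
ee_rot: [1.0, -0.0, -0.005, 0.003]
force: [1.1, -0.4, -0.2]
opening: 0.65
```

servo_tool:
  gripper: [0.65,1,1,1,1,1,1,1,1,1]
  slide:
    - [0,0,-0.03]
    - [-0.01,0.1,-0.03]
    - [-0.015,0.2,-0.03]
    - [-0.02,0.3,-0.03]
    - [-0.03,0.4,-0.03]
    - [-0.04,0.5,-0.03]
    - [-0.045,0.6,-0.03]
    - [-0.05,0.7,-0.03]
    - [-0.06,0.8,-0.03]
    - [-0.065,0.888,-0.03]
  spin: [0,0,0,0,0,0,0,0,0,0]

```text
time_s: 7.3
eef_pos: [0.4544, -0.0571, 0.2792]
ee_rot: [1.0, -0.0, 0.001, 0.0]
force: [1.1, -0.5, 0.2]
opening: 0.998
```

```bash
python3 - <<'E'
from h import *
im,d,W,st=look('wrist'); save('w3',im); print(st['eef_pos'],st['opening']); traces('wrist',W,['petri_stack','vial_white_cap','tube_orange_cap'])
im,d,W,st=look('side'); traces('side',W,['vial_green','petri_stack']); a=im
im,d,W,st=look('scene'); traces('scene',W,['vial_green','petri_stack'])
save('c3',cv2.resize(np.hstack([a[280:420,150:310],im[120:260,110:270]]),None,fx=2.4,fy=2.4))
E
```

```text
[ 0.45444474 -0.05714826  0.27921268] 0.9976664023807971
petri_stack 0.81 [482 329] n 966 top c [ 0.644 -0.157  0.047] lo [ 0.619 -0.158  0.004] hi [ 0.651 -0.147  0.049]
petri_stack 0.55 [274 226] n 6877 top c [ 0.456 -0.055  0.048] lo [ 0.43  -0.081  0.011] hi [ 0.482 -0.025  0.05 ]
vial_white_cap 0.89 [269  71] n 1716 top c [0.451 0.046 0.048] lo [0.44  0.033 0.031] hi [0.462 0.056 0.051]
tube_orange_cap 0.87 [270 346] n 2993 top c [ 0.453 -0.095  0.133] lo [ 0.439 -0.147  0.005] hi [ 0.466 -0.136  0.091]
vial_green 0.69 [218 382] n 493 top c [0.485 0.389 0.057] lo [0.473 0.38  0.01 ] hi [0.494 0.402 0.058]
petri_stack 0.75 [313 214] n 758 top c [ 0.452 -0.055  0.05 ] lo [ 0.425 -0.078  0.008] hi [ 0.48  -0.025  0.052]
petri_stack 0.68 [264 175] n 563 top c [ 0.627 -0.176  0.05 ] lo [ 0.598 -0.199  0.004] hi [ 0.65  -0.148  0.052]
petri_stack 0.53 [268 224] n 284 top c [0.551 0.006 0.066] lo [ 0.538 -0.001  0.002] hi [0.564 0.02  0.064]
petri_stack 0.4 [234 360] n 7378 top c [0.481 0.328 0.038] lo [0.432 0.227 0.006] hi [0.532 0.435 0.024]
vial_green 0.49 [147 160] n 166 top c [0.487 0.387 0.058] lo [0.474 0.375 0.011] hi [0.497 0.399 0.059]
petri_stack 0.96 [351 201] n 637 top c [ 0.63  -0.176  0.052] lo [ 0.599 -0.206  0.002] hi [ 0.657 -0.149  0.052]
petri_stack 0.59 [277 233] n 601 top c [ 0.444 -0.055  0.086] lo [ 0.426 -0.083  0.007] hi [ 0.479 -0.033  0.052]
```

View pics/c3.png

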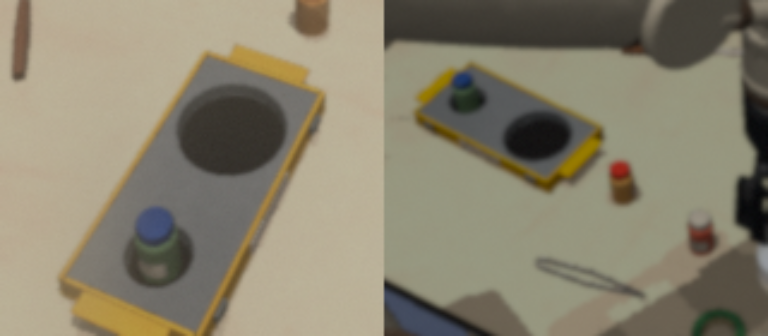

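The green vial is seated upright in the small pocket with its top at 57 mm. Next I'll grip the white petri stack.

servo_tool:
  gripper: [1,1,1,1,1,0,0,0,0,0]
  slide:
    - [0,0,0.05]
    - [0,0,0.1]
    - [0,0,0.15]
    - [0,0,0.188]
    - [0,0,0.188]
    - [0,0,0.188]
    - [0,0,0.188]
    - [0,0,0.188]
    - [0,0,0.188]
    - [0,0,0.188]
  spin: [0,0,0,0,0,0,0,0,0,0]
  force: 50

```text
time_s: 8.8
eef_pos: [0.456, -0.0553, 0.1863]
ee_rot: [1.0, 0.0, 0.002, 0.0]
force: [0.0, 0.5, 7.1]
opening: 0.69
```

servo_tool:
  gripper: [0,0,0,0,0,0,0,0,0,0]
  slide:
    - [0,0,-0.05]
    - [0,-0.02,-0.12]
    - [0.005,-0.08,-0.18]
    - [0.012,-0.17,-0.2]
    - [0.022,-0.27,-0.2]
    - [0.03,-0.37,-0.2]
    - [0.038,-0.47,-0.2]
    - [0.046,-0.56,-0.2]
    - [0.051,-0.635,-0.2]
    - [0.054,-0.679,-0.2]
  spin: [0,0,0,0,0,0,0,0,0,0]

```text
time_s: 9.8
eef_pos: [0.4815, 0.2872, 0.285]
ee_rot: [1.0, 0.001, 0.0, -0.0]
force: [-0.2, -0.3, -0.4]
opening: 0.695
```

```bash
python3 - <<'E'
from h import *
im,d,W,st=look('side'); print(st['eef_pos'],st['opening'],st['ee_rot']); traces('side',W,['petri_stack']); save('s4',im)
im,d,W,st=look('wrist'); traces('wrist',W,['petri_stack'])
E
```

```text
[0.4815356  0.28721203 0.2850468 ] 0.6953861683769782 [ 9.99999142e-01  1.21731102e-03  3.39751973e-04 -3.45587075e-04]
petri_stack 0.64 [239 293] n 1424 top c [0.479 0.291 0.165] lo [0.452 0.27  0.105] hi [0.503 0.317 0.15 ]
petri_stack 0.52 [268 174] n 226 top c [0.534 0.039 0.209] lo [ 0.597 -0.202  0.01 ] hi [ 0.625 -0.153  0.052]
petri_stack 0.9 [273 304] n 19432 top c [0.482 0.287 0.164] lo [0.456 0.262 0.11 ] hi [0.508 0.317 0.148]
```

View pics/s4.png

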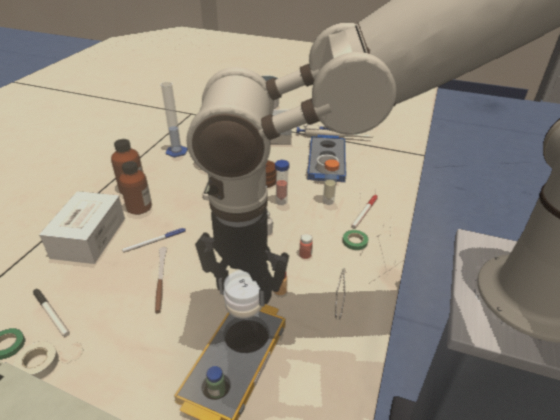

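servo_tool:
  gripper: [0,0,0,0,0,0,0,0,0,0]
  slide:
    - [0,0,0.04]
    - [0,0,0.09]
    - [0,0,0.13]
    - [0,0,0.15]
    - [0,0,0.165]
    - [0,0,0.177]
    - [0,0,0.185]
    - [0,0,0.187]
    - [0,0,0.187]
    - [0,0,0.187]
  spin: [0,0,0,0,0,0,0,0,0,0]

```text
time_s: 11.0
eef_pos: [0.4825, 0.2845, 0.1923]
ee_rot: [1.0, 0.0, 0.001, -0.0]
force: [-2.8, -2.8, 5.4]
opening: 0.698
```

servo_tool:
  gripper: [0.95,0.95,0.95,0.95,0.95,0.95,1,1,1,1]
  slide:
    - [0,0,0]
    - [0,0,0]
    - [0,0,0]
    - [0,0,-0.03]
    - [0,0,-0.1]
    - [0,0.02,-0.2]
    - [-0.01,0.1,-0.2]
    - [-0.02,0.2,-0.2]
    - [-0.025,0.25,-0.2]
    - [-0.03,0.253,-0.2]
  spin: [0,0,0,0,0,0,0,0,0,0]

```text
time_s: 12.0
eef_pos: [0.4671, 0.1558, 0.2924]
ee_rot: [1.0, -0.002, 0.001, 0.0]
force: [0.5, 1.0, 0.3]
opening: 0.999
```

```bash
python3 - <<'E'
from h import *
im,d,W,st=look('side'); print(st['eef_pos'],st['opening'],st['ee_rot']); traces('side',W,['petri_stack','vial_green']); a=im
im,d,W,st=look('wrist'); traces('wrist',W,['vial_red_cap','vial_white_cap','petri_stack'])
im,d,W,st=look('scene'); traces('scene',W,['petri_stack','vial_green'])
save('c5',cv2.resize(np.hstack([a[280:420,150:310],im[120:260,110:270]]),None,fx=2.4,fy=2.4))
for z in ['scene']: print(pockets(W,[.505,-.337],.022),pockets(W,[.516,-.395],.022))
E
```

```text
[0.46705435 0.1557623  0.29235493] 0.9987281787476228 [ 9.99998138e-01 -1.77177650e-03  7.30280782e-04  2.27398107e-04]
petri_stack 0.84 [244 325] n 1424 top c [0.48  0.285 0.056] lo [0.452 0.26  0.014] hi [0.504 0.314 0.058]
petri_stack 0.52 [257 172] n 104 top c [ 0.578 -0.009  0.165] lo [ 0.633 -0.182  0.012] hi [ 0.654 -0.148  0.052]
petri_stack 0.31 [276 282] n 358 top c [0.464 0.157 0.051] lo [0.452 0.146 0.003] hi [0.477 0.171 0.052]
vial_green 0.61 [217 380] n 496 top c [0.485 0.389 0.056] lo [0.473 0.381 0.01 ] hi [0.496 0.402 0.058]
vial_red_cap 0.76 [274 220] n 1376 top c [0.468 0.159 0.048] lo [0.456 0.15  0.008] hi [0.479 0.171 0.051]
vial_white_cap 0.8 [256 338] n 1571 top c [0.451 0.047 0.048] lo [0.439 0.039 0.004] hi [0.463 0.06  0.051]
vial_white_cap 0.46 [275 219] n 1366 top c [0.468 0.158 0.048] lo [0.457 0.15  0.009] hi [0.479 0.171 0.051]
petri_stack 0.73 [296  37] n 7741 top c [0.483 0.276 0.054] lo [0.456 0.256 0.043] hi [0.509 0.297 0.056]
petri_stack 0.89 [351 200] n 631 top c [ 0.629 -0.176  0.051] lo [ 0.599 -0.206  0.002] hi [ 0.659 -0.15   0.052]
petri_stack 0.59 [169 176] n 464 top c [0.48  0.285 0.057] lo [0.453 0.256 0.013] hi [0.501 0.309 0.058]
vial_green 0.7 [147 157] n 152 top c [0.487 0.387 0.058] lo [0.474 0.376 0.013] hi [0.498 0.397 0.059]
(array([ 0.504, -0.336]), 615) (array([ 0.517, -0.394]), 641)
```

View pics/c5.png

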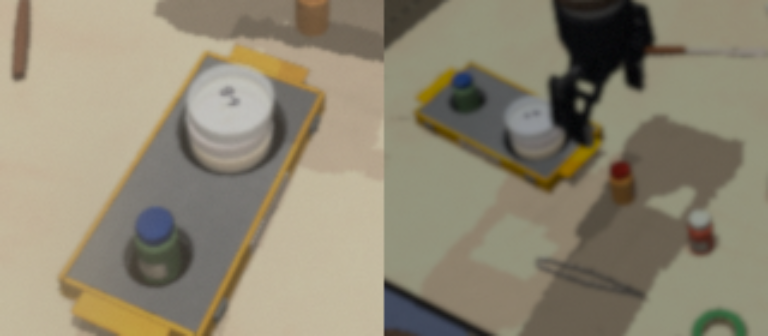

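The petri stack is level in the wide pocket with its top at 56 mm, so the yellow tray is done. Next is the red-capped vial.

servo_tool:
  gripper: [1,1,1,1,1,0,0,0,0,0]
  slide:
    - [0,0,0.07]
    - [0,0,0.14]
    - [0,0,0.18]
    - [0,0,0.205]
    - [0,0,0.205]
    - [0,0,0.205]
    - [0,0,0.205]
    - [0,0,0.205]
    - [0,0,0.205]
    - [0,0,0.205]
  spin: [0,0,0,0,0,0,0,0,0,0]
  force: 40

```text
time_s: 13.5
eef_pos: [0.4675, 0.158, 0.1897]
ee_rot: [1.0, -0.0, 0.001, -0.0]
force: [-1.0, -0.8, 5.4]
opening: 0.3
```

servo_tool:
  gripper: [0,0,0,0,0,0,0,0,0,0]
  slide:
    - [0,0,-0.09]
    - [0,0.02,-0.18]
    - [0.005,0.06,-0.26]
    - [0.015,0.14,-0.31]
    - [0.03,0.23,-0.31]
    - [0.04,0.32,-0.31]
    - [0.05,0.41,-0.31]
    - [0.06,0.5,-0.31]
    - [0.07,0.59,-0.31]
    - [0.08,0.68,-0.31]
  spin: [0,0,0,0,-0.1,-0.2,-0.3,-0.4,-0.4,-0.4]

```text
time_s: 14.5
eef_pos: [0.5067, -0.1839, 0.3437]
ee_rot: [0.995, 0.104, 0.0, -0.0]
force: [0.8, 0.4, 0.3]
opening: 0.301
```

```bash
cat >> h.py <<'E'
def togo(cmd,goal,a=12):
    """slide for a world shift, tool yawed a degrees"""
    d=np.array(goal)-cmd; c,s=np.cos(np.radians(a)),np.sin(np.radians(a))
    return np.round(np.array([c*d[0]+s*d[1], s*d[0]-c*d[1], -d[2]])/.5,3)
E
python3 - <<'E'
from h import *
st=robot.read_state(); print(st['eef_pos'],Rn.from_quat(st['ee_rot']).as_matrix()[:2,0],st['opening'])
cmd=[.507,-.182,.344]
print(togo(cmd,[.516,-.395,.30]))
im,d,W,s=look('wrist'); 
for z,g,r in [('mid',[.505,-.337],.022),('far',[.516,-.395],.022)]: print(z,pockets(W,g,r))
h=W[(W[...,2]>.035)&(W[...,2]<.048)&(W[...,1]<-.22)&(W[...,1]>-.32)&(abs(W[...,0]-.49)<.05)]; print('sleeve',len(h),(h.min(0)+h.max(0))/2,np.ptp(h,axis=0)) if len(h) else 0
E
```

```text
[ 0.50673391 -0.18387581  0.34373321] [0.97820569 0.20763807] 0.30135256452935616
[-0.071  0.42   0.088]
mid (array([ 0.506, -0.336]), 525)
far (array([ 0.52 , -0.395]), 833)
sleeve 332 [ 0.47897011 -0.26232141  0.04067512] [0.03437352 0.04264093 0.01122022]
```

servo_tool:
  gripper: [0,0,0,0,0,0,0,0,0,0]
  slide:
    - [-0.017,0.1,0]
    - [-0.034,0.2,0]
    - [-0.051,0.3,0.02]
    - [-0.065,0.38,0.06]
    - [-0.071,0.42,0.088]
    - [-0.071,0.42,0.088]
    - [-0.071,0.42,0.088]
    - [-0.071,0.42,0.088]
    - [-0.071,0.42,0.088]
    - [-0.071,0.42,0.088]
  spin: [0,0,0,0,0,0,0,0,0,0]

```text
time_s: 15.55
eef_pos: [0.5164, -0.3939, 0.3007]
ee_rot: [0.994, 0.105, 0.0, 0.001]
force: [1.2, 0.7, 0.3]
opening: 0.303
```

```bash
python3 - <<'E'
from h import *
st=robot.read_state(); print(st['eef_pos'],Rn.from_quat(st['ee_rot']).as_matrix()[:2,0],st['opening'])
im,d,W,s=look('wrist'); save('w6',im)
for z,g,r in [('mid',[.505,-.337],.022),('far',[.516,-.395],.022)]: print(z,pockets(W,g,r))
im,d,W,s=look('side')
print('side',pockets(W,[.516,-.395],.022))
im,d,W,s=look('scene'); traces('scene',W,['vial_red_cap']); print('scene',pockets(W,[.505,-.337],.022),pockets(W,[.516,-.395],.022))
print(togo([.516,-.395,.300],[.517,-.395,.1955]))
E
```

```text
[ 0.51635075 -0.3939451   0.30066709] [0.97788597 0.20913783] 0.3030102643277413
mid (array([ 0.506, -0.337]), 7030)
far (array([ 0.52 , -0.395]), 5144)
side (array([ 0.516, -0.393]), 295)
vial_red_cap 0.57 [424 248] n 44 top c [ 0.503 -0.385  0.145] lo [ 0.496 -0.399 -0.001] hi [ 0.608 -0.372  0.146]
scene (array([ 0.505, -0.336]), 619) (array([ 0.518, -0.394]), 639)
[0.002 0.    0.209]
```

View pics/w6.png

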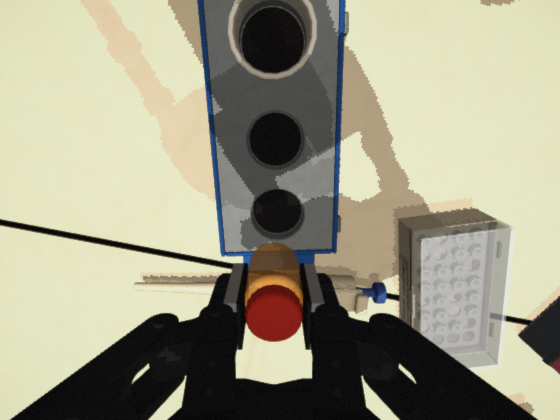

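The picture shows the red vial in line with the far pocket (277,211), with the middle pocket at (274,138) and the sleeve at (272,38). I'll lower it and release.

servo_tool:
  gripper: [0,0,0,0,0,0,0.65,0.65,0.65,0.65]
  slide:
    - [0.003,0,0.06]
    - [0.003,0,0.12]
    - [0.003,0,0.165]
    - [0.003,0,0.19]
    - [0.003,0,0.209]
    - [0.003,0,0.209]
    - [0.003,0,0.209]
    - [0.003,0,0.209]
    - [0.003,0,0.16]
    - [0.003,0,0.06]
  spin: [0,0,0,0,0,0,0,0,0,0]

```text
time_s: 16.75
eef_pos: [0.516, -0.3931, 0.2659]
ee_rot: [0.995, 0.104, -0.003, -0.004]
force: [-0.1, -0.7, 0.3]
opening: 0.647
```

```bash
python3 - <<'E'
from h import *
im,d,W,s=look('side'); traces('side',W,['vial_red_cap'])
im,d,W,s=look('wrist'); traces('wrist',W,['vial_red_cap'])
print(togo([.5175,-.395,.27],[.45,.046,.30]))
E
```

```text
vial_red_cap 0.55 [327 140] n 126 top c [ 0.513 -0.392  0.057] lo [ 0.503 -0.399  0.02 ] hi [ 0.526 -0.381  0.059]
vial_red_cap 0.61 [272 222] n 1744 top c [ 0.518 -0.395  0.054] lo [ 0.506 -0.404  0.012] hi [ 0.529 -0.382  0.057]
[ 0.051 -0.891 -0.06 ]
```

servo_tool:
  gripper: [0.65,1,1,1,1,1,1,1,1,1]
  slide:
    - [0,0,-0.08]
    - [0.006,-0.1,-0.08]
    - [0.012,-0.2,-0.08]
    - [0.018,-0.3,-0.08]
    - [0.024,-0.4,-0.08]
    - [0.03,-0.5,-0.08]
    - [0.036,-0.6,-0.08]
    - [0.042,-0.7,-0.08]
    - [0.048,-0.8,-0.08]
    - [0.052,-0.891,-0.08]
  spin: [0,0,0.1,0.2,0.3,0.4,0.4,0.4,0.4,0.4]

```text
time_s: 17.95
eef_pos: [0.4489, 0.0488, 0.3086]
ee_rot: [1.0, 0.0, -0.001, -0.0]
force: [1.1, 1.1, 0.9]
opening: 0.999
```

```bash
python3 - <<'E'
from h import *
im,d,W,s=look('wrist'); save('w7',im); print(s['eef_pos'],Rn.from_quat(s['ee_rot']).as_matrix()[:2,0]); traces('wrist',W,['vial_white_cap'])
im,d,W,s=look('scene');traces('scene',W,['vial_red_cap','vial_white_cap'])
E
```

```text
[0.44891431 0.04875109 0.30863373] [9.99998436e-01 2.27376054e-06]
vial_white_cap 0.65 [278 214] n 1251 top c [0.451 0.046 0.048] lo [0.439 0.037 0.004] hi [0.462 0.059 0.051]
vial_red_cap 0.56 [421 267] n 222 top c [ 0.518 -0.393  0.057] lo [ 0.504 -0.406  0.011] hi [ 0.552 -0.382  0.058]
vial_white_cap 0.59 [244 217] n 150 top c [0.449 0.046 0.052] lo [0.436 0.034 0.011] hi [0.456 0.054 0.053]
```

View pics/w7.png

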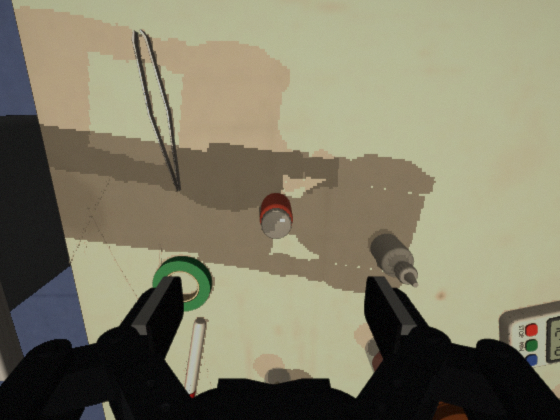

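The white-capped red vial is at pixel (276,215), with the fingers' path clear.

servo_tool:
  gripper: [1,1,1,1,1,0,0,0,0,0]
  slide:
    - [0,0,0.08]
    - [0,0,0.16]
    - [0,0,0.21]
    - [0,0,0.242]
    - [0,0,0.242]
    - [0,0,0.242]
    - [0,0,0.242]
    - [0,0,0.242]
    - [0,0,0.242]
    - [0,0,0.242]
  spin: [0,0,0,0,0,0,0,0,0,0]

```text
time_s: 19.2
eef_pos: [0.4507, 0.0466, 0.1897]
ee_rot: [1.0, 0.0, 0.001, 0.0]
force: [-1.9, -0.5, 6.0]
opening: 0.299
```

servo_tool:
  gripper: [0,0,0,0,0,0,0,0,0,0]
  slide:
    - [0,0,-0.09]
    - [0,0,-0.18]
    - [0.01,0.06,-0.26]
    - [0.03,0.15,-0.31]
    - [0.045,0.25,-0.31]
    - [0.06,0.35,-0.31]
    - [0.075,0.45,-0.31]
    - [0.09,0.55,-0.31]
    - [0.1,0.65,-0.31]
    - [0.11,0.745,-0.31]
  spin: [0,0,0,0,-0.1,-0.2,-0.3,-0.4,-0.4,-0.4]

```text
time_s: 20.2
eef_pos: [0.5048, -0.3252, 0.3437]
ee_rot: [0.995, 0.105, 0.0, -0.0]
force: [0.9, 1.2, 0.2]
opening: 0.305
```

```bash
python3 - <<'E'
from h import *
im,d,W,s=look('wrist'); print(s['eef_pos'],s['opening'],Rn.from_quat(s['ee_rot']).as_matrix()[:2,0]); save('w8',im)
print(pockets(W,[.505,-.337],.022))
print(togo([.5057,-.3265,.344],[.5055,-.3365,.1955]))
E
```

```text
[ 0.50478312 -0.32516698  0.34370909] 0.30539810655486965 [0.9781393  0.20795063]
(array([ 0.506, -0.337]), 3945)
[-0.005  0.019  0.297]
```

servo_tool:
  gripper: [0,0,0,0,0,0,0,0.65,0.65,0.65]
  slide:
    - [-0.005,0.019,0.05]
    - [-0.005,0.019,0.14]
    - [-0.005,0.019,0.21]
    - [-0.005,0.019,0.25]
    - [-0.005,0.019,0.28]
    - [-0.005,0.019,0.297]
    - [-0.005,0.019,0.297]
    - [-0.005,0.019,0.297]
    - [-0.005,0.019,0.297]
    - [-0.005,0.019,0.25]
  spin: [0,0,0,0,0,0,0,0,0,0]

```text
time_s: 21.25
eef_pos: [0.5033, -0.3319, 0.2161]
ee_rot: [0.995, 0.105, -0.002, -0.002]
force: [-0.6, 0.5, 0.6]
opening: 0.65
```

servo_tool:
  gripper: [0.65,0.65,1,1,1,1,1,1,1,1]
  slide:
    - [0,0,-0.08]
    - [0,0,-0.16]
    - [0.03,-0.06,-0.22]
    - [0.06,-0.14,-0.222]
    - [0.1,-0.22,-0.222]
    - [0.14,-0.3,-0.222]
    - [0.17,-0.37,-0.222]
    - [0.197,-0.423,-0.222]
    - [0.197,-0.423,-0.222]
    - [0.197,-0.423,-0.222]
  spin: [0,0,0,0,0,0,0,0,0,0]

```text
time_s: 22.25
eef_pos: [0.5569, -0.1054, 0.33]
ee_rot: [0.994, 0.105, 0.0, 0.0]
force: [0.2, -0.1, 0.1]
opening: 1.004
```

```bash
python3 - <<'E'
from h import *
im,d,W,s=look('wrist'); save('w9',im); print(s['eef_pos'],Rn.from_quat(s['ee_rot']).as_matrix()[:2,0]); traces('wrist',W,['tube_blue_cap','tube_orange_cap'])
im,d,W,s=look('scene');traces('scene',W,['vial_red_cap','vial_white_cap','tube_blue_cap'])
h=W[(W[...,2]>.035)&(W[...,2]<.048)&(W[...,1]<-.235)&(W[...,1]>-.305)&(abs(W[...,0]-.49)<.04)]; print('sleeve',len(h),(h.min(0)+h.max(0))/2,np.ptp(h,axis=0))
im,d,W,s=look('side');traces('side',W,['vial_red_cap','vial_white_cap','tube_blue_cap'])
E
```

```text
[ 0.55692649 -0.10538002  0.33003735] [0.97785283 0.20929332]
tube_blue_cap 0.75 [273 237] n 3170 top c [ 0.56  -0.109  0.111] lo [ 0.546 -0.123  0.008] hi [ 0.574 -0.094  0.113]
tube_orange_cap 0.81 [125 256] n 4288 top c [ 0.453 -0.15   0.111] lo [ 0.44  -0.164  0.006] hi [ 0.468 -0.135  0.113]
vial_red_cap 0.61 [278 194] n 162 top c [0.55  0.006 0.06 ] lo [ 0.539 -0.006  0.003] hi [0.559 0.016 0.06 ]
vial_red_cap 0.55 [419 267] n 209 top c [ 0.516 -0.394  0.058] lo [ 0.504 -0.407  0.011] hi [ 0.523 -0.382  0.058]
vial_red_cap 0.36 [315 240] n 434 top c [ 0.451 -0.151  0.113] lo [ 0.437 -0.165  0.007] hi [ 0.465 -0.137  0.115]
vial_white_cap 0.78 [392 261] n 234 top c [ 0.505 -0.333  0.056] lo [ 0.49  -0.346  0.007] hi [ 0.516 -0.32   0.058]
tube_blue_cap 0.65 [319 199] n 410 top c [ 0.543 -0.111  0.141] lo [ 0.544 -0.124  0.006] hi [ 0.571 -0.098  0.115]
sleeve 177 [ 0.48895501 -0.26829472  0.04144287] [0.0569499  0.05487364 0.0125638 ]
tube_blue_cap 0.73 [280 183] n 564 top c [ 0.556 -0.109  0.113] lo [ 0.542 -0.125  0.004] hi [ 0.568 -0.094  0.115]
tube_blue_cap 0.44 [321 157] n 1197 top c [ 0.479 -0.227  0.077] lo [ 0.439 -0.431  0.007] hi [ 0.56  -0.225  0.045]
```

View pics/w9.png

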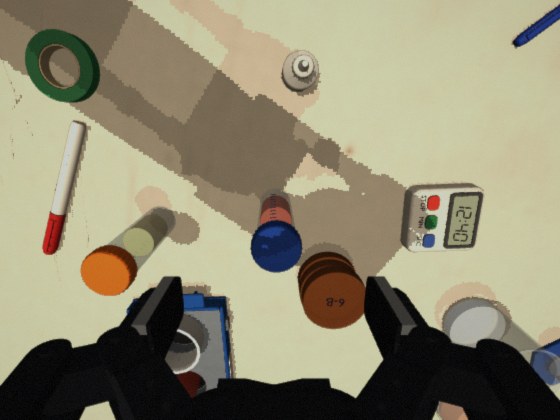

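Both vials are seated, with tops at 56–58 mm. The blue-capped tube is at pixel (276,240), inside the jaws, and the orange-capped one is at (108,270), well clear. The brown stack at (333,290) stays below the fingertips. I'll grip the tube at 75 mm.

servo_tool:
  gripper: [1,1,1,1,1,0,0,0,0,0]
  slide:
    - [0,0,0.06]
    - [0,0,0.12]
    - [0,0,0.17]
    - [0,0,0.2]
    - [0,0,0.2]
    - [0,0,0.2]
    - [0,0,0.2]
    - [0,0,0.2]
    - [0,0,0.2]
    - [0,0,0.2]
  spin: [0,0,0,0,0,0,0,0,0,0]
  force: 50

```text
time_s: 23.8
eef_pos: [0.5573, -0.1059, 0.2309]
ee_rot: [0.995, 0.105, 0.001, 0.001]
force: [-0.7, 0.5, 5.5]
opening: 0.352
```

```bash
python3 - <<'E'
from h import *
print(togo([.558,-.109,.230],[.490,-.2685,.35]))
E
```

```text
[-0.199  0.284 -0.24 ]
```

```bash
python3 - <<'E'
from h import *
s=robot.read_state(); print(s['eef_pos'],togo(s['eef_pos'],[.490,-.265,.35]))
E
```

```text
[ 0.55732747 -0.10591231  0.23093184] [-0.198  0.283 -0.238]
```

Raise the tube well clear first, then move across.

servo_tool:
  gripper: [0,0,0,0,0,0,0,0,0,0]
  slide:
    - [0,0,-0.06]
    - [0,0,-0.14]
    - [0,0,-0.21]
    - [-0.02,0.03,-0.238]
    - [-0.06,0.09,-0.238]
    - [-0.11,0.16,-0.238]
    - [-0.155,0.225,-0.238]
    - [-0.185,0.265,-0.238]
    - [-0.198,0.283,-0.238]
    - [-0.198,0.283,-0.238]
  spin: [0,0,0,0,0,0,0,0,0,0]

```text
time_s: 24.8
eef_pos: [0.489, -0.2655, 0.3486]
ee_rot: [0.995, 0.104, -0.0, -0.0]
force: [-0.1, 0.3, 0.1]
opening: 0.35
```

```bash
python3 - <<'E'
from h import *
for n in ['scene','side','wrist']:
    im,d,W,s=look(n); traces(n,W,['tube_blue_cap'])
    if n=='wrist': save('w10',im); print(s['eef_pos'],s['opening'])
    h=W[(W[...,2]>.035)&(W[...,2]<.048)&(W[...,1]<-.235)&(W[...,1]>-.305)&(abs(W[...,0]-.49)<.04)]; print('sleeve',len(h),(h.min(0)+h.max(0))/2,np.ptp(h,axis=0))
E
```

```text
tube_blue_cap 0.71 [374 225] n 217 top c [ 0.49  -0.283  0.228] lo [ 0.475 -0.284  0.123] hi [ 0.493 -0.258  0.228]
sleeve 174 [ 0.4893181  -0.2686814   0.04130905] [0.05824846 0.05495492 0.01236154]
tube_blue_cap 0.36 [329 182] n 554 top c [ 0.449 -0.151  0.113] lo [ 0.435 -0.159  0.007] hi [ 0.463 -0.136  0.115]
sleeve 116 [ 0.48608771 -0.26998392  0.04156585] [0.05529684 0.0610266  0.01259677]
tube_blue_cap 0.61 [274 320] n 10091 top c [ 0.491 -0.262  0.232] lo [ 0.477 -0.271  0.133] hi [ 0.503 -0.251  0.231]
tube_blue_cap 0.51 [249  50] n 3180 top c [ 0.453 -0.152  0.111] lo [ 0.439 -0.166  0.032] hi [ 0.468 -0.137  0.114]
[ 0.48992932 -0.26347369  0.34856393] 0.3503202387022019
sleeve 732 [ 0.48929493 -0.26799671  0.04047266] [0.05560585 0.05342366 0.01094343]
```

View pics/w10.png

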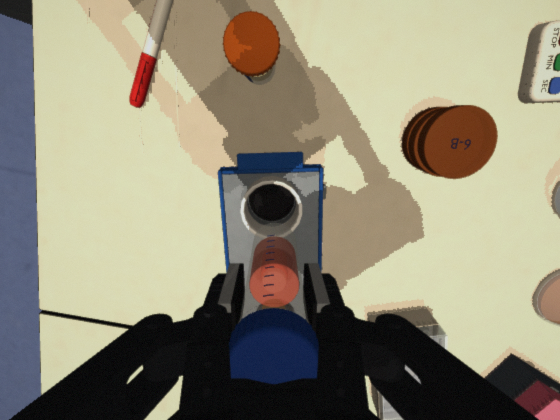

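The tube hangs straight, in line with the sleeve at (271,205). I'll lower it into the socket.

servo_tool:
  gripper: [0,0,0,0,0,0,0,0,0,0]
  slide:
    - [0,0.004,0.04]
    - [0,0.004,0.08]
    - [0,0.004,0.11]
    - [0,0.004,0.14]
    - [0,0.004,0.17]
    - [0,0.004,0.195]
    - [0,0.004,0.21]
    - [0,0.004,0.223]
    - [0,0.004,0.223]
    - [0,0.004,0.223]
  spin: [0,0,0,0,0,0,0,0,0,0]

```text
time_s: 26.1
eef_pos: [0.49, -0.2668, 0.2375]
ee_rot: [0.995, 0.105, 0.0, 0.0]
force: [0.0, 0.6, -0.6]
opening: 0.354
```

```bash
python3 - <<'E'
from h import *
for n in ['scene','side']:
    im,d,W,s=look(n); traces(n,W,['tube_blue_cap','vial_white_cap'])
print(s['eef_pos'],s['force'],s['ee_rot'])
E
```

```text
vial_white_cap 0.53 [392 262] n 207 top c [ 0.505 -0.333  0.057] lo [ 0.491 -0.345  0.009] hi [ 0.512 -0.321  0.058]
tube_blue_cap 0.81 [326 145] n 289 top c [ 0.486 -0.27   0.12 ] lo [ 0.474 -0.276  0.049] hi [ 0.498 -0.255  0.122]
[ 0.48989398 -0.26674631  0.23749152] [0.32548408 0.00967637 0.15081919] [9.94521513e-01 1.04531768e-01 1.42392492e-04 2.22479815e-04]
```

servo_tool:
  gripper: [0.7,0.7,0.7,0.7,0.7,0.7,0.7,0.7,0.7,0.7]
  slide:
    - [0,0,0.001]
    - [0,0,0.001]
    - [0,0,0.001]
    - [0,0,0.001]
    - [0,0,-0.04]
    - [0,0,-0.12]
    - [0,0,-0.21]
    - [0,0,-0.3]
    - [0,-0.05,-0.34]
    - [0,-0.1,-0.34]
  spin: [0,0,0,0,0,0,0,0,0,0]

```text
time_s: 27.4
eef_pos: [0.48, -0.2181, 0.412]
ee_rot: [0.995, 0.104, 0.003, 0.003]
force: [0.3, 0.2, -0.0]
opening: 0.703
```

servo_tool:
  gripper: [0.7,0.7,0.7,0.7,0.7,0.7,0.7,0.7,0.7,0.7]
  slide:
    - [0,-0.1,0]
    - [0,-0.2,0]
    - [0,-0.3,0]
    - [0,-0.3,0]
    - [0,-0.3,0]
    - [0,-0.3,0]
    - [0,-0.3,0]
    - [0,-0.3,0]
    - [0,-0.3,0]
    - [0,-0.3,0]
  spin: [0,0,0,0,0,0,0,0,0,0]

```text
time_s: 28.4
eef_pos: [0.4483, -0.0715, 0.4071]
ee_rot: [0.995, 0.104, -0.0, -0.0]
force: [-0.0, -0.9, -0.1]
opening: 0.699
```

```bash
python3 - <<'E'
from h import *
o=[]
for n in ['scene','side']:
    im,d,W,s=look(n); traces(n,W,['tube_blue_cap','tube_orange_cap','vial_red_cap','vial_white_cap','vial_green','petri_stack','dropper_bottle']); o.append(im)
save('f',cv2.resize(np.hstack([o[0][150:300,230:450],o[1][120:270,200:420]]),None,fx=1.8,fy=1.8)); print(s['eef_pos'],s['force'])
save('fin',np.vstack([cv2.resize(np.hstack([o[0][150:300,230:450],o[1][110:260,200:420]]),None,fx=1.8,fy=1.8),cv2.resize(np.hstack([o[0][120:270,60:280],o[1][270:420,120:340]]),None,fx=1.8,fy=1.8)]))
E
```

```text
tube_blue_cap 0.71 [369 242] n 404 top c [ 0.49  -0.271  0.119] lo [ 0.475 -0.284  0.031] hi [ 0.5   -0.258  0.12 ]
tube_orange_cap 0.77 [315 240] n 482 top c [ 0.451 -0.15   0.113] lo [ 0.437 -0.165  0.001] hi [ 0.482 -0.12   0.115]
vial_red_cap 0.8 [423 269] n 217 top c [ 0.517 -0.394  0.055] lo [ 0.504 -0.407  0.011] hi [ 0.527 -0.382  0.057]
vial_red_cap 0.63 [148 159] n 118 top c [0.487 0.386 0.057] lo [0.474 0.376 0.016] hi [0.493 0.393 0.059]
vial_white_cap 0.69 [392 260] n 221 top c [ 0.505 -0.333  0.056] lo [ 0.492 -0.346  0.008] hi [ 0.515 -0.321  0.058]
vial_green 0.69 [144 158] n 152 top c [0.488 0.388 0.057] lo [0.474 0.376 0.013] hi [0.497 0.398 0.059]
petri_stack 0.81 [174 176] n 501 top c [0.481 0.284 0.058] lo [0.453 0.255 0.016] hi [0.506 0.308 0.059]
petri_stack 0.73 [350 201] n 598 top c [ 0.628 -0.177  0.05 ] lo [ 0.599 -0.206  0.005] hi [ 0.653 -0.153  0.052]
dropper_bottle 0.73 [278 197] n 150 top c [0.548 0.006 0.055] lo [ 0.539 -0.007  0.004] hi [0.559 0.016 0.055]
tube_blue_cap 0.84 [328 144] n 356 top c [ 0.481 -0.225  0.119] lo [ 0.472 -0.282  0.047] hi [ 0.501 -0.254  0.121]
tube_orange_cap 0.76 [330 182] n 527 top c [ 0.448 -0.15   0.113] lo [ 0.436 -0.157  0.008] hi [ 0.463 -0.136  0.115]
vial_red_cap 0.52 [329 184] n 545 top c [ 0.449 -0.152  0.113] lo [ 0.436 -0.157  0.008] hi [ 0.462 -0.136  0.115]
vial_red_cap 0.26 [322 161] n 1066 top c [ 0.474 -0.222  0.077] lo [ 0.437 -0.427  0.005] hi [ 0.558 -0.223  0.044]
vial_green 0.97 [220 380] n 494 top c [0.486 0.389 0.056] lo [0.473 0.381 0.011] hi [0.495 0.402 0.058]
petri_stack 0.95 [245 327] n 1424 top c [0.48  0.285 0.055] lo [0.452 0.261 0.013] hi [0.505 0.314 0.058]
petri_stack 0.66 [265 173] n 540 top c [ 0.625 -0.178  0.05 ] lo [ 0.597 -0.201  0.008] hi [ 0.647 -0.148  0.052]
[ 0.44824087 -0.07096903  0.40723036] [ 0.31673372  0.10269715 -0.29407968]
```

View pics/fin.png

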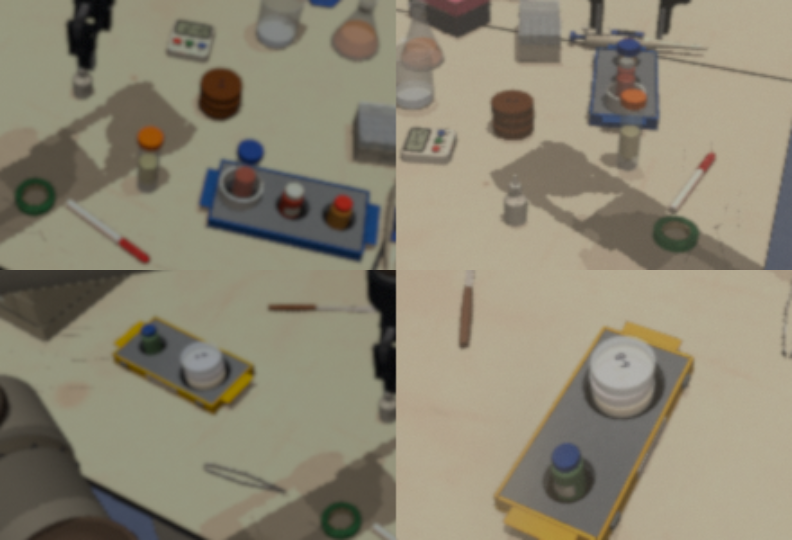

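Everything is upright and seated, the stock left behind hasn't moved, and the gripper is clear. I'll hand the job in.

```bash
python3 -c "
from workcell import robot
print(robot.finish_job())"
```

```text
the job is handed in; nothing more can be done
None
```

Both field kits are made up and handed in after about 28.5 s of robot time.

- **Order:** I placed the green vial and then the white petri stack in the yellow tray. Next came the red-capped vial in the blue tray's far pocket and the white-capped vial in its middle pocket. The blue-capped tube went into its sleeve last.
- **Seating:** In the last camera checks, the tops stood at 55–58 mm for the three vials and the dishes (55–56 mm expected). The tube's top was at 119 mm, as expected. Everything looked upright, and the dishes stayed level throughout.
- **Left alone:** The orange-capped tube, the dropper bottle and the brown look-alike stack are where they started, to within the 2–4 mm measuring error. The gripper was clear of everything.
- **Small disagreements:**
  - The camera views differed by 2–4 mm on positions.
  - The arm stopped about 3–5 mm short in y when I placed the white-capped vial and reached for the tube. I measured the arm's real pose and allowed for that when placing the tube.
  - The white-capped vial sits about 3–4 mm off its pocket's centre, but fully down.
  - In the last side view the networks did not pick out either blue-tray vial or the dropper bottle. The vials' final heights therefore come from the scene camera alone.

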